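# Scrape the clamping bed clean and wind the jaw to its stop

## Task

Take the scraper block and wipe all five loose metal chips off the bed between the two jaws into the blue chip tray, without touching a chip with the fingers. Stand the scraper upright back on its blue pad, then wind the handwheel clockwise by its red knob until the sliding jaw's red tip touches the yellow stop, and let go. Do not push the jaw itself with the fingers, and leave the actuator, the valve, the screw bowl and the oil bottle where they stand.

Things in the scene. Friction and masses are not known exactly. Their poses are not given: they have to be found in the camera images.
- fixture: Fixed clamping fixture. Origin on the bench top, z up; own y runs from the dark fixed jaw to the red gearbox, own x from the blue tray (robot side) across the bed. In its frame, mm: grey bed x -80..130, y -90..100, top z 45. The clear bed between the jaws is to be cleaned; its ends are open. Red gearbox under the handwheel x -51..51, y 100..205, top z 62.
- fixed_face (a point): Middle of the lower edge of the dark fixed jaw's inner face, on the bed top (fixture frame x 10, y -60, z 45 mm). The fixed jaw is 160 long along the fixture's x (x -70..90), 30 thick (y -90..-60), 25 high.
- tray_in (a point): Centre of the inner floor of the blue open chip tray, which stands against the bed edge x = -80 (fixture frame, mm): inside x -166..-80, y -76..76, floor z 4, walls 4 thick, rim z 32, i.e. 13 below the bed top.
- stop (a point): Centre of the face of the yellow stop post that the jaw's red tip meets; post at fixture frame x 94..116, y -30..-10, z 45..67 mm.
- jaw: Aluminium sliding jaw, 160 long (own x), 30 thick, 25 high, axes parallel to the fixture's, slides along y. Origin: middle of the lower edge of its front face, on the bed top (fixture x 10 mm); the block lies to +y of it. A tongue with red tip at its far end (own x 84..106) stands 20 mm ahead of the face. In the fixture frame the face is at y 60 fully open, at y 10 on the stop.
- wheel (a joint): Handwheel angle in rad. 0 = jaw fully open; grows clockwise seen from above, moving the jaw 24 mm per turn towards the stop; the jaw is on the stop at 13.09. Stays where it is left.
- wheel_hub (a point): Centre of the black handwheel's flat top (vertical axis), wheel diameter 112 mm, 14 thick, top at z = 84 mm; a hub nut of diameter 26 stands 8 mm higher.
- crank_mid (a point): Middle of the red crank knob: upright round revolving knob, diameter 18, standing from z = 85 to 127 mm, its axis 45 mm from the wheel axis. This point lies on its axis at z = 107 mm. The knob spins freely on its pin.
- pad: Thin blue pad fixed on the bench, 70 (own x) x 100 (own y) x 4 mm high, the scraper's place. Origin at the centre of its underside.
- scraper: Scraper block, standing upright on its blade: white blade block 28 thick (own x) x 64 wide (own y) x 30 high, and an orange grip on it 24 thick (x) x 56 wide (y), from 30 to 76 mm above the underside. Origin at the centre of its underside, z up. Can be held across the 24 mm thickness from above. 0.15 to 0.31 kg.
- chip0: Loose chip: brass oblong offcut 18 x 10 x 9 mm (last number: height as it lies at the start). Origin at its centre. Starts on the clear bed between the jaws.
- chip1: Loose chip: brass round slug, diameter 16 x 8 mm (last number: height as it lies at the start). Origin at its centre. Starts on the clear bed between the jaws.
- chip2: Loose chip: copper block offcut 13 x 12 x 10 mm (last number: height as it lies at the start). Origin at its centre. Starts on the clear bed between the jaws.
- chip3: Loose chip: brass L-shaped offcut about 17 x 16 x 10 mm (last number: height as it lies at the start). Origin at its centre. Starts on the clear bed between the jaws.
- chip4: Loose chip: copper round slug, diameter 13 x 9 mm (last number: height as it lies at the start). Origin at its centre. Starts on the clear bed between the jaws.
- actuator: Bystander: loose red valve actuator with grey foot and black dome, 78 x 84 mm, 105 high. Origin under its centre.
- valve: Bystander: loose black flanged valve body with a blue cap, diameter 84, 83 high. Origin under its centre.
- bowl: Bystander: loose metal screw bowl, diameter 92 at the rim, 35 high. Origin under its centre.
- oil: Bystander: loose white oil bottle with yellow label and red cap, diameter 44, 155 high, standing close beside the fixed jaw's outer side. Origin under its centre.
Mind the look-alikes: they are no part of the job. Several things look just like the scraper: the one meant starts farthest to the robot's right. There is more than one size of the pad; the job needs the smaller.

How it is judged:
On the way, in this order (a step that is already met when the one before it is completed fails the run):
1. All five chips lie in the chip tray (x of chip0 in the frame of fixture between -0.17 and -0.078 m and y of chip0 in the frame of fixture between -0.08 and 0.08 m and height (world z) of each of chip0, chip1, chip2, chip3, chip4 below 0.036 m and x of chip1 in the frame of fixture between -0.17 and -0.078 m and y of chip1 in the frame of fixture between -0.08 and 0.08 m and x of chip2 in the frame of fixture between -0.17 and -0.078 m and y of chip2 in the frame of fixture between -0.08 and 0.08 m and x of chip3 in the frame of fixture between -0.17 and -0.078 m and y of chip3 in the frame of fixture between -0.08 and 0.08 m and x of chip4 in the frame of fixture between -0.17 and -0.078 m and y of chip4 in the frame of fixture between -0.08 and 0.08 m), for 0.2 s.
2. The scraper stands upright on its pad (horizontal distance between scraper and pad below 0.03 m and angle between scraper's own z axis and vertical below 0.1 rad and height (world z) of scraper below 0.008 m and contact force between the fingers and scraper below 0.1 N), for 0.2 s.
3. The sliding jaw's tip touches the stop (y of jaw in the frame of fixture below 0.0118 m), for 0.2 s.
At the end, for the whole second after the job is handed in: All five chips lie in the chip tray (centres inside its walls and below z = 36 mm); the scraper stands upright (within 0.1 rad) and at rest on its pad, centre within 30 mm of the pad's centre; the jaw's red tip is within 1.8 mm of the stop (all of step 1 and y of jaw in the frame of fixture below 0.0118 m and horizontal distance between scraper and pad below 0.03 m and angle between scraper's own z axis and vertical below 0.1 rad and height (world z) of scraper below 0.008 m and linear speed of scraper below 0.02 m/s); the robot touches nothing.
It fails at once if The fingers touch a chip (chips are moved with the scraper only) (contact force between the fingers and chip0 above 1 N or contact force between the fingers and chip1 above 1 N or contact force between the fingers and chip2 above 1 N or contact force between the fingers and chip3 above 1 N or contact force between the fingers and chip4 above 1 N).
It fails at once if The actuator, valve, bowl or oil bottle is pushed more than 20 mm or tipped (distance of any of actuator, valve, bowl, oil from where it was at the start of the episode above 0.02 m or angle between any of actuator, valve, bowl, oil's own z axis and vertical above 0.35 rad).
It fails at once if The sliding jaw is shoved directly with the fingers instead of by its handwheel (contact force between the fingers and jaw above 4 N).
It also fails if it takes over 72 s, if anything falls off the work surface, if the arm or the gripper's body presses on something with over 40 N, if the wrist force passes 120 N, or if a joint passes its speed limit or range.

## Robot

A 6-joint arm with a two-finger parallel gripper is mounted at the origin on the work surface. World frame = base frame: x ahead of the robot, y to its left, z up, the work surface at z = 0. Lengths are in m, angles in rad, forces in N, time in s.
With the tool pointing down it reaches from about 0.375 to 0.975 m from the base axis. Payload 3.8 kg.
Tool frame: the origin (TCP) lies at the very end of the fingers, on their centre line; the grasp point (between the pads) lies 19 mm behind it (bot.tcp_to_grasp is the z of the grasp point in the tool frame, in m); z points along the fingers, y is the direction in which the jaws open and shut (so a half turn about z gives the same grasp; the last joint's range is limited). The gripper opens to 85 mm and grips with 20 to 120 N. Pads are 22 mm wide; open, the fingers measure 114 mm over their backs; the gripper's body (76 mm by 85 mm) begins 54 mm behind the grasp point. The pads swing forward as they close: fully open they stand 13 mm farther back than shut.
Start: joints at [-1.324, 0.264, 1.604, -0, 1.274, -0.037], TCP at [0.189, -0.648, 0.231] pointing down, gripper open.
Joint ranges: [-2.63, 2.63], [-0.94, 2.18], [0.31, 2.57], [-1.31, 4.45], [0, 2.66], [-2.55, 2.55]. Speed limits (rad/s): [2.57, 2.57, 3.14, 3.14, 3.14, 3.14].

## Interface

Orientations are given as a rotation vector (axis times angle).
In Python, from workcell import status, vision, job, bot gives the robot as it stands.
- The arm moves only by the tool apply_moves, never from a script. Its argument "deltas" is a list of rows, each a list of 7 numbers: the shift along the tool's x, y, z in m, then the turn, a rotation vector about the tool's x, y, z in rad, then the closure, from 0 (fully open) to 1 (shut). In form: [[x, y, z, rx, ry, rz, jaw], ...]. A call has 1 to 8 rows; each row is the pose to reach, as a shift and turn from the pose commanded when the call began, along the tool's axes at that moment; what a row does not reach only later rows make up. A row lasts 1/12 s, in which the tool goes at most 41.7 mm and 7.16 degrees, less where a joint would pass 70% of its speed; a pose out of reach is approached as far as the arm can. A call with a gripper value outside its range is refused whole. The fingers move at their own pace and stop on an object; "squeeze" is the grip in N (left out, the last holds). Time passes only in rows, so rows that repeat a pose let the fingers close. It gives the time, the measured TCP pose, the force and the opening at its end, in the units of the state.
- status.read_state(): the state, without advancing time (a new reading comes with each control period).
- vision.read_camera(name): name is "side" or "top"; returns the picture (400x640x3 uint8, red, green, blue); there is no depth.
- vision.get_calibration(name): a dict with "fov_y" (degrees; the focal length in pixels is half the picture's height over the tangent of half this angle, whatever the lens; pixels are square), "cx", "cy" (the principal point, pixels), "R" (3x3) and "t" (3): a world point X has camera coordinates R X + t. Camera axes: x right, y down, z forward; pixel columns grow to the right and rows downward; lengths in m; the calibration is good to about 2 mm. A picture is of the moment at which its call begins. get_calibration takes no time and is no camera call.
- job.finish_job(): hands the job in, once; it reports no verdict.
The state is a dict: "time": time; "q": joint angles; "joint_vel": joint speeds; "joint_torque": joint torques, N m; "tool_pos": TCP position; "tcp_rot": TCP orientation; "wrist_force": force on the tool from outside, world axes, zero at the start; "torque": the same for the moment, N m; "width": opening from 0.0 (shut) to 1.0 (fully open).
Only numpy, scipy, OpenCV 4.12 (cv2) and the standard library are available. Lean on these libraries where they do the work, as an engineer would, in place of code of your own. Each camera call takes 0.05 s, during which the arm holds its last target. There are 200 camera calls.

## Working session

There is one attempt and no reset: what is moved stays moved. The work goes in short steps, Python scripts to look and compute and a tool call to move; the robot and the scene stay as the last step left them, time stands still between calls to the robot, and variables do not carry over. Pictures are saved under pics/ and viewed, about 8 in all and at most 12, crops included, and the job is handed in when it is done.

Besides the shell and the picture viewer there is one more tool, called after "Call:" as a command line: name --pt "numbers of a row" for each row, then --argument value for the rest. apply_moves: Moves the arm, as the interface text tells. Its arguments: {"type":"object","properties":{"deltas":{"type":"array","items":{"type":"array","items":{"type":"number"}}},"squeeze":{"type":"number"}},"required":["deltas"]}

```bash
ls; mkdir -p pics; cat > h.py <<'E'
import numpy as np, cv2
from scipy.spatial.transform import Rotation as Ro
from workcell import status, vision, job, bot
def cam(n):
    c=vision.get_calibration(n); f=200/np.tan(np.radians(c['fov_y'])/2)
    return f,c['cx'],c['cy'],np.array(c['R']),np.array(c['t'])
def ray(n,u,v,z):
    f,cx,cy,R,t=cam(n); d=R.T@np.array([(u-cx)/f,(v-cy)/f,1]); o=-R.T@t
    return o+d*(z-o[2])/d[2]
def proj(n,X):
    f,cx,cy,R,t=cam(n); p=R@np.array(X)+t; return np.array([f*p[0]/p[2]+cx,f*p[1]/p[2]+cy])
def shot(n,name=None):
    im=vision.read_camera(n)
    if name: cv2.imwrite('pics/%s.png'%name,im[:,:,::-1])
    return im
E
python3 - <<'E'
from h import *
for n in('top','side'):
    shot(n,n+'0'); f,cx,cy,R,t=cam(n); print(n,f,cx,cy,-R.T@t,R.round(3).tolist(),vision.get_calibration(n).keys())
print(status.read_state())
E
```

```text
pics
top 459.38672844450514 326.53536129145084 199.9808909694153 [ 0.29193581 -0.01040634  1.18463593] [[0.009, -1.0, -0.003], [-0.981, -0.008, -0.194], [0.194, 0.005, -0.981]] dict_keys(['fov_y', 'cx', 'cy', 'R', 't'])
side 455.4872662788054 317.90291619690447 193.56648673846084 [0.39556129 1.01388656 0.81955105] [[-0.993, -0.112, 0.025], [-0.085, 0.571, -0.817], [0.077, -0.813, -0.577]] dict_keys(['fov_y', 'cx', 'cy', 'R', 't'])
{'time': 0.1, 'q': array([-1.32385111e+00,  2.64705828e-01,  1.60525893e+00, -2.08120143e-05,
        1.27370159e+00, -3.68707380e-02]), 'joint_vel': array([ 0.00018217, -0.00066257, -0.00476702, -0.00167535, -0.00193714,
       -0.00130381]), 'joint_torque': array([-6.43632266e-04, -5.16709578e+01, -3.68588483e+01, -8.93168180e-05,
        6.27794201e-03, -3.37142205e-05]), 'tool_pos': array([ 0.18886047, -0.64734136,  0.23005604]), 'tcp_rot': array([-3.10797236e+00, -4.44040378e-01,  3.72347090e-04]), 'wrist_force': array([-0.37729236, -0.58692605, -0.09570271]), 'torque': array([-0.01651377, -0.00272854,  0.00407466]), 'width': 0.9999983653273173}
```

View pics/top0.png

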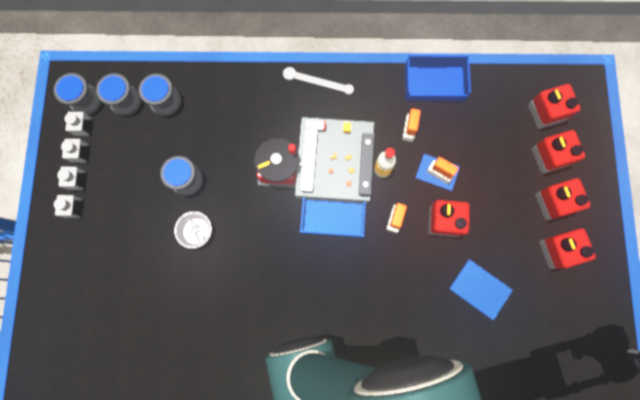

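View pics/side0.png

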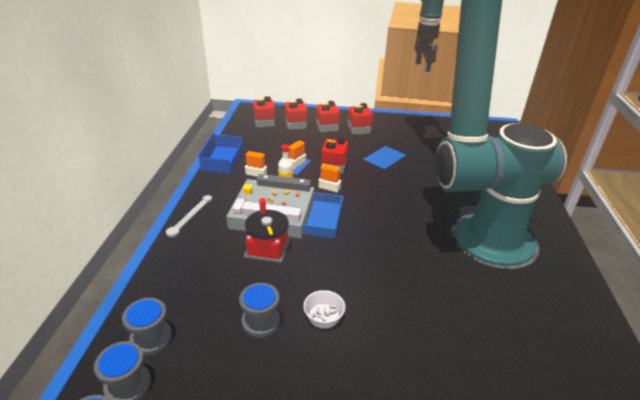

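The top view shows three scraper look-alikes, at (412,124), (440,168) and (397,217). The rightmost one, (440,168), stands on a blue pad at (437,172). The other pad, at (481,289), looks bigger. The fixture is near (337,160), with its gearbox and wheel at (277,160). Next I'll take a close crop and measure.

```bash
python3 - <<'E'
from h import *
im=cv2.imread('pics/top0.png'); 
c=cv2.resize(im[105:245,250:470],None,fx=3.6,fy=3.6,interpolation=cv2.INTER_CUBIC); cv2.imwrite('pics/crop0.png',c)
hsv=cv2.cvtColor(im,cv2.COLOR_BGR2HSV)
def blobs(lo,hi,z,amin,name):
    m=cv2.inRange(hsv,lo,hi)
    cs,_=cv2.findContours(m,cv2.RETR_EXTERNAL,cv2.CHAIN_APPROX_NONE)
    for k in cs:
        if cv2.contourArea(k)<amin: continue
        P=np.array([ray('top',*(p[0]),z)[:2]*1000 for p in k],np.float32)
        r=cv2.minAreaRect(P); M=k.reshape(-1,2).mean(0)
        print(name,M.round(1),'ctr',np.round(r[0],1),'size',np.round(r[1],1),'ang',round(r[2],1),'corners',cv2.boxPoints(r).round().tolist() if amin>200 else '')
blobs((5,150,130),(18,255,255),.076,8,'orange')
blobs((100,120,80),(125,255,255),.004,250,'blue')
blobs((22,120,120),(32,255,255),.067,8,'yellow')
blobs((0,170,100),(4,255,255),.127,8,'red')
blobs((0,0,120),(180,60,255),.045,250,'grey')
E
```

```text
orange [400.7 215.6] ctr [ 475.2 -181.6] size [24.7 59.4] ang 73.3 corners 
orange [442.6 170.4] ctr [ 588.2 -293.4] size [49.7 12.3] ang 59.1 corners 
orange [444.3 160. ] ctr [ 615.3 -299. ] size [36.2  7.9] ang 66.6 corners 
orange [413.7 120. ] ctr [ 717.9 -224.9] size [26.2 67.1] ang 81.8 corners 
blue [480.8 289.5] ctr [ 300.  -394.7] size [133.1  95. ] ang 54.1 corners [[223.0, -421.0], [300.0, -476.0], [378.0, -369.0], [301.0, -313.0]]
blue [332.4 217.8] ctr [479.6 -20.5] size [167.3  92.4] ang 86.6 corners [[428.0, -101.0], [521.0, -107.0], [531.0, 60.0], [438.0, 66.0]]
blue [177. 172.] ctr [598.2 393.6] size [71.3 68.8] ang 64.1 corners [[552.0, 377.0], [614.0, 346.0], [645.0, 411.0], [583.0, 441.0]]
blue [434.3 174.7] ctr [ 604.3 -296.8] size [100.2  70.6] ang 69.8 corners [[554.0, -332.0], [620.0, -356.0], [655.0, -262.0], [589.0, -238.0]]
blue [154.5  88.4] ctr [836.2 472.8] size [71.6 68.9] ang 4.4 corners [[798.0, 504.0], [803.0, 436.0], [875.0, 441.0], [869.0, 510.0]]
blue [112.  88.] ctr [835.7 590.2] size [72.5 69.4] ang 46.4 corners [[786.0, 588.0], [836.0, 540.0], [886.0, 593.0], [836.0, 640.0]]
blue [69.3 87.7] ctr [834.7 708.6] size [70.9 72.5] ang 0.4 corners [[799.0, 745.0], [800.0, 672.0], [870.0, 673.0], [870.0, 745.0]]Traceback (most recent call last):
  File "<stdin>", line 14, in <module>
  File "<stdin>", line 10, in blobs
  File "h.py", line 8, in ray
    f,cx,cy,R,t=cam(n); d=R.T@np.array([(u-cx)/f,(v-cy)/f,1]); o=-R.T@t
                ~~~^^^
  File "h.py", line 5, in cam
    c=vision.get_calibration(n); f=200/np.tan(np.radians(c['fov_y'])/2)
ValueError: time passes only in moves, steps and waits
```

View pics/crop0.png

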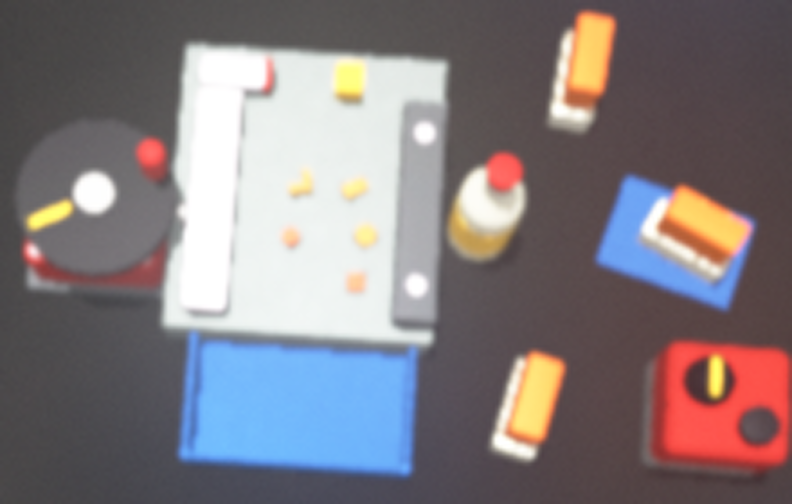

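The crop confirms the choices. The scraper at full-image (446,166) stands on a pad that measures 100x70, so that is the smaller pad. The chips in crop pixels are L (302,185), oblong (354,188), copper round (290,237), brass round (365,235) and copper block (357,282). The wheel hub is at (94,192) and the knob at (152,152).

```bash
sed -i 's/^def cam/import functools\n@functools.lru_cache(None)\ndef cam/' h.py; cat >> h.py <<'E'
def masks(im,lo,hi,box=None):
    hsv=cv2.cvtColor(np.ascontiguousarray(im),cv2.COLOR_RGB2HSV); m=cv2.inRange(hsv,lo,hi)
    if box: z=np.zeros_like(m); u0,v0,u1,v1=box; z[v0:v1,u0:u1]=m[v0:v1,u0:u1]; m=z
    return m
def rect(m,z,n='top'):
    ys,xs=np.nonzero(m); P=np.array([ray(n,x,y,z)[:2]*1000 for x,y in zip(xs,ys)],np.float32)
    return cv2.minAreaRect(P),P.mean(0)
E
python3 - <<'E'
from h import *
from scipy.optimize import least_squares
full=lambda u,v:((u+.5)/3.6-.5+250,(v+.5)/3.6-.5+105)
pts=[((187,45),(130,100,45)),((447,62),(130,-90,45)),((433,340),(-80,-90,45)),((163,327),(-80,100,45)),
((350,75),(105,-20,67)),((446,104),(90,-90,70)),((407,102),(90,-60,70)),((180,460),(-170,80,32)),((410,474),(-170,-80,32)),((94,192),None)]
A=[];B=[]
for (u,v),F in pts:
    if F: A.append(ray('top',*full(u,v),F[2]/1000)[:2]*1000); B.append(F[:2])
A=np.array(A);B=np.array(B,float)
def T(p,B): c,s=np.cos(p[2]),np.sin(p[2]); return B@np.array([[c,s],[-s,c]])+p[:2]
r=least_squares(lambda p:(T(p,B)-A).ravel(),[600,0,0],loss='soft_l1',x_scale=[1,1,.01])
p=r.x; print('fixture',p); print((A-T(p,B)).round(1).tolist())
inv=lambda X:T([0,0,-p[2]],(np.array(X)-p[:2])[None])[0]
for nm,uv,z in [('hub',(94,192),.092),('knob',(152,150),.127),('L',(302,186),.05),('obl',(354,188),.05),('curound',(290,237),.05),('brround',(365,235),.05),('cublk',(357,282),.05),('jawfront top',(240,95),.07),('jawfrontlow',(226,310),.07),('jawtip',(272,75),.067),('oil',(482,235),.0)]:
    w=ray('top',*full(*uv),z)[:2]*1000; print(nm,w.round(1),'fix',inv(w).round(1))
im=cv2.imread('pics/top0.png')[:,:,::-1]
m=masks(im,(0,110,150),(19,255,255),(425,150,470,190)); print('scraper',rect(m,.080))
s=cv2.imread('pics/side0.png')[:,:,::-1]
m=masks(s,(5,150,130),(19,255,255),(280,130,310,170)); ys,xs=np.nonzero(m); print('side scraper',xs.min(),xs.max(),ys.min(),ys.max()); print('pred', proj('side',(.6043,-.2968,.08)))
for t in np.linspace(0,1,1): pass
E
```

```text
fixture [ 6.02209784e+02 -2.86735345e+01 -6.06797691e-02]
[[0.3, -0.3], [0.2, 0.1], [3.7, -0.5], [-0.0, -0.2], [2.2, 0.1], [-0.7, 1.3], [-1.3, -1.1], [-1.4, 1.2], [-0.2, -0.1]]
hub [612.8 121.7] fix [  1.5 150.7]
knob [632.   79.6] fix [ 23.1 109.9]
L [630.8 -21.4] fix [28.1  9. ]
obl [629.6 -58.5] fix [ 29.1 -28.1]
curound [593.2 -13.1] fix [-9.9 15. ]
brround [595.1 -66.2] fix [ -4.8 -37.9]
cublk [560.8 -60.6] fix [-39.4 -34.3]
jawfront top [691.4  23.1] fix [85.9 57.1]
jawfrontlow [535.5  30.7] fix [-70.2  55.2]
jawtip [7.076e+02 6.000e-01] fix [103.4  35.6]
oil [ 609.1 -155.2] fix [  14.6 -125.9]
scraper (((596.4171142578125, -298.00048828125), (54.221946716308594, 38.383514404296875), 59.01202392578125), array([ 595.37054, -295.18503], dtype=float32))
side scraper 288 304 140 158
pred [294.08403256 144.5792013 ]
```

```bash
python3 - <<'E'
from h import *
a=cv2.imread('pics/top0.png')[150:190,420:465]; b=cv2.imread('pics/side0.png')[132:182,276:321]
A=cv2.resize(a,None,fx=8.5,fy=8.5,interpolation=cv2.INTER_CUBIC);B=cv2.resize(b,None,fx=8.5,fy=8.5,interpolation=cv2.INTER_CUBIC)
H=max(A.shape[0],B.shape[0]);f=lambda x:cv2.copyMakeBorder(x,0,H-x.shape[0],0,0,0)
cv2.imwrite('pics/crop1.png',np.hstack([f(A),f(B)]))
E
```

```text
(no output)
```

View pics/crop1.png

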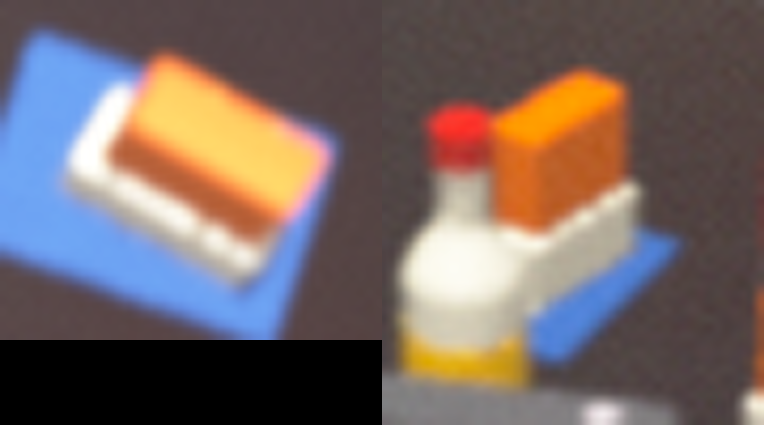

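The left crop shows the top face of the grip with corners (163,54), (332,148), (291,214) and (127,120). The lower edge of the blade runs (65,183)-(243,287). It is standing upright on the small pad.

```bash
python3 - <<'E'
from h import *
F=lambda u,v:(u/8.5+420-.44,v/8.5+150-.44)
P=np.array([ray('top',*F(*p),.08)[:2]*1000 for p in[(163,54),(332,148),(291,214),(127,120)]]);print(P.round(1),P.mean(0),[np.linalg.norm(P[i]-P[i-1]).round(1) for i in range(4)])
e=P[0]-P[1]+P[3]-P[2];print('own y ang',np.degrees(np.arctan2(e[1],e[0])))
Q=np.array([ray('top',*F(*p),.004)[:2]*1000 for p in[(65,183),(243,287)]]);d=Q[0]-Q[1];L=np.linalg.norm(d);d/=L;print(L,np.degrees(np.arctan2(d[1],d[0])),'ctr',Q.mean(0)+14*np.array([d[1],-d[0]]))
s=status.read_state();print(s['time'],Ro.from_rotvec(s['tcp_rot']).as_matrix().round(3).tolist(),bot.tcp_to_grasp)
E
```

```text
[[ 624.9 -283.7]
 [ 596.8 -332. ]
 [ 576.8 -319.1]
 [ 604.8 -272.4]] [ 600.80515922 -301.82241755] [np.float64(23.1), np.float64(55.9), np.float64(23.8), np.float64(54.4)]
own y ang 59.39895069124266
63.25298874775729 58.6977818570998 ctr [ 601.3056056  -304.69965195]
0.1 [[0.96, 0.28, -0.001], [0.28, -0.96, 0.002], [0.0, -0.002, -1.0]] -0.0187
```

```bash
cat >> h.py <<'E'
FX=np.array([602.2,-28.7]); FA=-0.0607
def fx(x,y): c,s=np.cos(FA),np.sin(FA); return FX+np.array([c*x-s*y,s*x+c*y])
def plan(x,y,z,ya=None):
    "world mm target TCP, tool-y direction deg; prints delta in tool axes (m, rad)"
    s=status.read_state(); R=Ro.from_rotvec(s['tcp_rot']).as_matrix()
    d=R.T@(np.array([x,y,z])/1000-s['tool_pos']); rv=np.zeros(3)
    if ya is None: ya=np.degrees(np.arctan2(R[1,1],R[0,1]))
    a=np.radians(ya); Y=np.array([np.cos(a),np.sin(a),0]); Z=np.array([0,0,-1]); G=np.c_[np.cross(Y,Z),Y,Z]
    rv=Ro.from_matrix(R.T@G).as_rotvec(); print('delta',d.round(4),'rot',rv.round(4),'| tcp',(s['tool_pos']*1000).round(1),'t',round(s['time'],2),'w',round(s['width'],3),'F',s['wrist_force'].round(1))
E
python3 -c "
from h import *
plan(601,-303,150,-31)"
```

```text
delta [ 0.4921 -0.215   0.0805] rot [-0.002  -0.0008 -0.7459] | tcp [ 188.9 -647.3  230.1] t 0.1 w 1.0 F [-0.4 -0.6 -0.1]
```

Call:
apply_moves --pt "0.492 -0.215 0.08 -0.002 0 -0.746 0" --pt "0.492 -0.215 0.08 -0.002 0 -0.746 0" --pt "0.492 -0.215 0.08 -0.002 0 -0.746 0" --pt "0.492 -0.215 0.08 -0.002 0 -0.746 0" --pt "0.492 -0.215 0.08 -0.002 0 -0.746 0" --pt "0.492 -0.215 0.08 -0.002 0 -0.746 0" --pt "0.492 -0.215 0.08 -0.002 0 -0.746 0" --pt "0.492 -0.215 0.08 -0.002 0 -0.746 0"

```text
time: 0.77
tool_pos: [0.443, -0.4349, 0.1814]
tcp_rot: [2.733, 1.547, 0.0]
wrist_force: [0.1, 0.2, -0.4]
width: 0.995
```

```bash
python3 -c "
from h import *
plan(601,-303,150,-31)"
```

```text
delta [0.1944 0.0675 0.0314] rot [0.0011 0.0005 0.0002] | tcp [ 443.  -434.9  181.4] t 0.77 w 0.995 F [ 0.1  0.2 -0.4]
```

Call:
apply_moves --pt "0.194 0.0675 0.031 0 0 0 0" --pt "0.194 0.0675 0.031 0 0 0 0" --pt "0.194 0.0675 0.031 0 0 0 0" --pt "0.194 0.0675 0.031 0 0 0 0" --pt "0.194 0.0675 0.031 0 0 0 0" --pt "0.194 0.0675 0.031 0 0 0 0" --pt "0.194 0.0675 0.031 0 0 0 0" --pt "0.194 0.0675 0.031 0 0 0 0"

```text
time: 1.43
tool_pos: [0.5994, -0.3048, 0.1504]
tcp_rot: [2.733, 1.548, -0.002]
wrist_force: [-0.2, -0.4, -0.4]
width: 0.998
```

```bash
python3 -c "
from h import *
a=shot('top')[140:200,400:480];b=shot('side')[110:190,265:345]
r=lambda x:cv2.resize(x[:,:,::-1],(400,int(400*x.shape[0]/x.shape[1])),interpolation=cv2.INTER_CUBIC)
A,B=r(a),r(b);A=cv2.copyMakeBorder(A,0,B.shape[0]-A.shape[0],0,0,0);cv2.imwrite('pics/g1.png',np.hstack([A,B]))
plan(601,-303,40,-31)"
```

```text
delta [0.0038 0.     0.1111] rot [ 0.0015  0.0011 -0.0011] | tcp [ 599.  -306.1  151.1] t 1.53 w 1.0 F [-0.5 -0.5 -0.4]
```

View pics/g1.png

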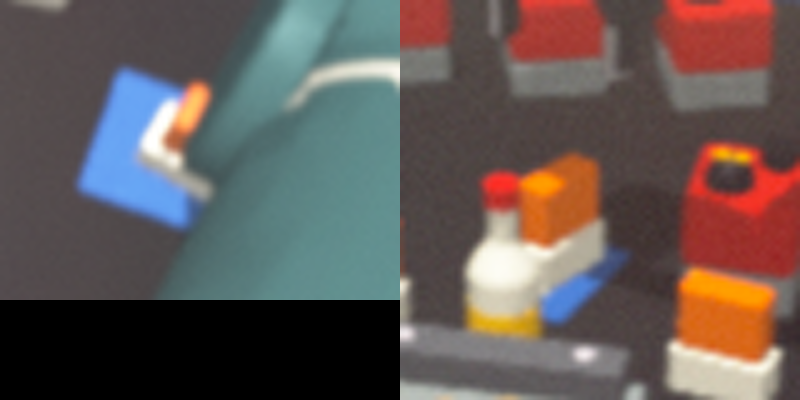

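The arm hides the scraper in the top view. The side view shows the scraper undisturbed on its pad and the space around it clear. Now to descend and grip.

Call:
apply_moves --pt "0.003 0 0.03 0.001 0.001 0 0" --pt "0.003 0 0.06 0.001 0.001 0 0" --pt "0.003 0 0.085 0.001 0.001 0 0" --pt "0.003 0 0.1 0.001 0.001 0 0" --pt "0.003 0 0.11 0.001 0.001 0 0" --pt "0.003 0 0.11 0.001 0.001 0 0" --pt "0.003 0 0.11 0.001 0.001 0 0.3" --pt "0.003 0 0.11 0.001 0.001 0 0.5" --squeeze 40

```text
time: 2.2
tool_pos: [0.6027, -0.3039, 0.0431]
tcp_rot: [2.732, 1.545, 0.004]
wrist_force: [-0.3, -0.0, 1.2]
width: 0.747
```

Call:
apply_moves --pt "0 0 0 0 0 0 0.7" --pt "0 0 0 0 0 0 0.8" --pt "0 0 0 0 0 0 1" --pt "0 0 0 0 0 0 1" --pt "0 0 0 0 0 0 1" --pt "0 0 0 0 0 0 1" --pt "0 0 0 0 0 0 1" --pt "0 0 0 0 0 0 1" --squeeze 60

```text
time: 2.87
tool_pos: [0.6023, -0.303, 0.0424]
tcp_rot: [2.732, 1.546, 0.002]
wrist_force: [-1.4, 1.8, 5.8]
width: 0.276
```

```bash
python3 -c "
from h import *
plan(601,-303,40,-31)
im=shot('side','g2')
b=im[90:180,265:345];cv2.imwrite('pics/g2.png',cv2.resize(b[:,:,::-1],None,fx=6,fy=6,interpolation=cv2.INTER_CUBIC))"
```

```text
delta [-0.0006 -0.0011  0.0024] rot [ 0.0024 -0.0004  0.0002] | tcp [ 602.3 -303.    42.4] t 2.87 w 0.276 F [-1.4  1.8  5.8]
```

View pics/g2.png

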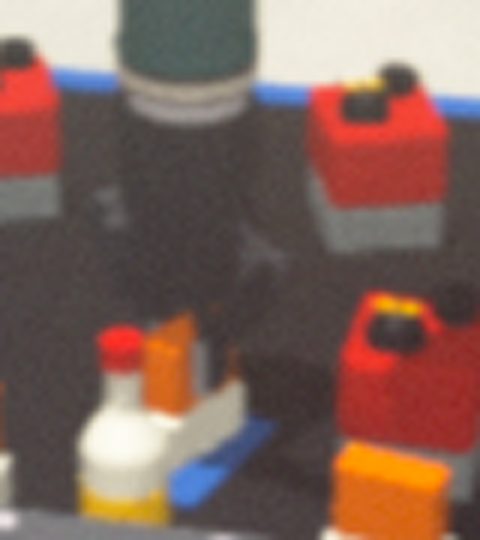

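Width 0.276 is 23.5 mm, which matches the 24 mm grip, and the fingers straddle it. With the underside at z=4 and the TCP at 42.4, the TCP sits 38.4 mm above the underside. Lifting above the bottle.

Call:
apply_moves --pt "0 0 -0.02 0 0 0 1" --pt "0 0 -0.05 0 0 0 1" --pt "0 0 -0.085 0 0 0 1" --pt "0 0 -0.12 0 0 0 1" --pt "0 0 -0.15 0 0 0 1" --pt "0 0 -0.175 0 0 0 1" --pt "0 0 -0.18 0 0 0 1" --pt "0 0 -0.18 0 0 0 1"

```text
time: 3.58
tool_pos: [0.6025, -0.3033, 0.2232]
tcp_rot: [2.73, 1.545, 0.005]
wrist_force: [0.2, -0.1, -2.9]
width: 0.277
```

```bash
python3 -c "
from h import *
print(fx(66,16)); plan(*fx(66,16),220,-3.5)"
```

```text
[669.04905287 -16.73320719]
delta [ 0.2799 -0.0906  0.0029] rot [ 0.0052  0.0008 -0.4798] | tcp [ 602.5 -303.3  223.2] t 3.58 w 0.277 F [ 0.2 -0.1 -2.9]
```

Call:
apply_moves --pt "0.028 -0.009 0 0.002 0 -0.06 1" --pt "0.064 -0.021 0 0.003 0 -0.14 1" --pt "0.1 -0.032 0 0.003 0 -0.22 1" --pt "0.136 -0.044 0 0.003 0 -0.3 1" --pt "0.172 -0.056 0 0.003 0 -0.38 1" --pt "0.208 -0.067 0 0.003 0 -0.44 1" --pt "0.244 -0.079 0 0.003 0 -0.48 1" --pt "0.28 -0.0905 0.003 0.003 0 -0.48 1"

```text
time: 4.25
tool_pos: [0.6665, -0.0142, 0.2144]
tcp_rot: [-2.282, -2.151, 0.007]
wrist_force: [1.0, -1.0, -2.8]
width: 0.27
```

Call:
apply_moves --pt "0 0 0 0 0 0 1" --pt "0 0 0 0 0 0 1"

```text
time: 4.42
tool_pos: [0.6661, -0.0135, 0.2136]
tcp_rot: [-2.279, -2.153, 0.009]
wrist_force: [0.1, -0.3, -3.7]
width: 0.272
```

```bash
python3 -c "
from h import *
plan(*fx(66,16),86,-3.5)
im=shot('side');b=im[130:250,200:380];cv2.imwrite('pics/g3.png',cv2.resize(b[:,:,::-1],None,fx=4.4,fy=4.4,interpolation=cv2.INTER_CUBIC))"
```

```text
delta [-0.0031  0.0042  0.1276] rot [-0.0087 -0.0005  0.0041] | tcp [666.1 -13.5 213.6] t 4.42 w 0.272 F [ 0.1 -0.3 -3.7]
```

View pics/g3.png

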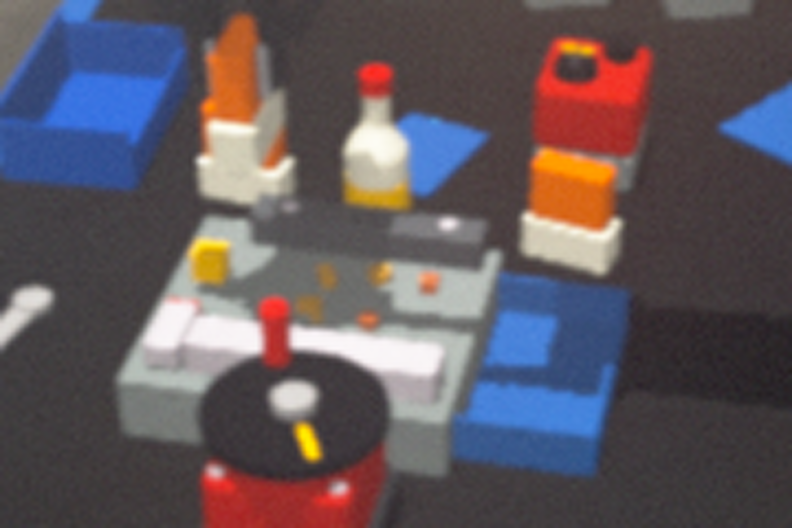

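The scraper is held upright above the bed. The chips are in place, with L near (320,275) and copper round near (368,320). The TCP is a few mm off, so I'll descend in two stages with a correction.

Call:
apply_moves --pt "-0.003 0.004 0.025 -0.009 0 0.004 1" --pt "-0.003 0.004 0.06 -0.009 0 0.004 1" --pt "-0.003 0.004 0.09 -0.009 0 0.004 1" --pt "-0.003 0.004 0.105 -0.009 0 0.004 1" --pt "-0.003 0.004 0.11 -0.009 0 0.004 1" --pt "-0.003 0.004 0.11 -0.009 0 0.004 1"

```text
time: 4.97
tool_pos: [0.6689, -0.0207, 0.1045]
tcp_rot: [2.294, 2.146, 0.001]
wrist_force: [-0.3, -0.3, -1.4]
width: 0.273
```

```bash
python3 -c "
from h import *
plan(*fx(66,16),85.5,-3.5)"
```

```text
delta [ 0.004  -0.0002  0.019 ] rot [ 0.0006 -0.0003 -0.0058] | tcp [668.9 -20.7 104.5] t 4.97 w 0.273 F [-0.3 -0.3 -1.4]
```

Call:
apply_moves --pt "0.003 0 0.01 0 0 -0.004 1" --pt "0.004 0 0.017 0 0 -0.005 1" --pt "0.004 0 0.019 0 0 -0.005 1" --pt "0.004 0 0.019 0 0 -0.005 1"

```text
time: 5.3
tool_pos: [0.6719, -0.0152, 0.089]
tcp_rot: [2.284, 2.151, 0.008]
wrist_force: [-0.7, 0.3, -2.5]
width: 0.271
```

```bash
python3 -c "
from h import *
plan(*fx(-84,16),85.5,-3.5)"
```

```text
delta [-0.0015 -0.1528  0.0025] rot [ 0.0068 -0.0005  0.0013] | tcp [671.9 -15.2  89. ] t 5.3 w 0.271 F [-0.7  0.3 -2.5]
```

Call:
apply_moves --pt "0 0 0.003 0.003 0 0 1" --pt "0 0 0.003 0.003 0 0 1"

```text
time: 5.47
tool_pos: [0.6724, -0.0152, 0.0865]
tcp_rot: [2.285, 2.152, 0.006]
wrist_force: [-0.9, 0.1, -2.6]
width: 0.275
```

Call:
apply_moves --pt "0 0 0 0 0 0 1" --pt "0 0 0 0 0 0 1" --pt "0 0 0 0 0 0 1" --pt "0 0 0 0 0 0 1"

```text
time: 5.8
tool_pos: [0.6722, -0.0153, 0.0864]
tcp_rot: [2.285, 2.152, 0.005]
wrist_force: [-1.0, 0.4, -1.6]
width: 0.275
```

```bash
python3 -c "
from h import *
plan(*fx(-84,16),85.5,-3.5)
print(status.read_state()['joint_vel'].round(3))"
```

```text
delta [-0.0015 -0.153   0.0002] rot [ 0.0044 -0.0005  0.0012] | tcp [672.2 -15.3  86.4] t 5.8 w 0.275 F [-1.   0.4 -1.6]
[-0.002  0.002 -0.    -0.002 -0.001 -0.001]
```

Call:
apply_moves --pt "0 -0.006 0 0.002 0 0 1" --pt "0 -0.016 0 0.004 0 0.001 1" --pt "0 -0.026 0 0.004 0 0.001 1" --pt "0 -0.036 0 0.004 0 0.001 1" --pt "-0.001 -0.046 0 0.004 0 0.001 1" --pt "-0.001 -0.056 0 0.004 0 0.001 1" --pt "-0.001 -0.066 0 0.004 0 0.001 1" --pt "-0.001 -0.076 0 0.004 0 0.001 1"

```text
time: 6.47
tool_pos: [0.5949, -0.0117, 0.086]
tcp_rot: [-2.288, -2.152, -0.001]
wrist_force: [-0.2, -0.1, -2.4]
width: 0.27
```

```bash
python3 -c "
from h import *
plan(*fx(-84,16),85.5,-3.5)"
```

```text
delta [-0.0006 -0.0757  0.0005] rot [ 0.0001 -0.0006  0.    ] | tcp [594.9 -11.7  86. ] t 6.47 w 0.27 F [-0.2 -0.1 -2.4]
```

Call:
apply_moves --pt "0 -0.01 0 0 0 0 1" --pt "0 -0.02 0 0 0 0 1" --pt "0 -0.03 0 0 0 0 1" --pt "0 -0.04 0 0 0 0 1" --pt "0 -0.05 0 0 0 0 1" --pt "0 -0.06 0 0 0 0 1" --pt "0 -0.07 0 0 0 0 1" --pt "0 -0.08 0 0 0 0 1"

```text
time: 7.13
tool_pos: [0.5152, -0.0068, 0.0858]
tcp_rot: [-2.288, -2.152, -0.001]
wrist_force: [-0.6, -0.7, -2.1]
width: 0.272
```

Call:
apply_moves --pt "0 0 0 0 0 0 1" --pt "0 0 -0.03 0 0 0 1" --pt "0 0 -0.06 0 0 0 1" --pt "0 0 -0.07 0 0 0 1"

```text
time: 7.47
tool_pos: [0.5192, -0.0071, 0.1602]
tcp_rot: [2.285, 2.149, 0.008]
wrist_force: [2.5, 0.1, -1.5]
width: 0.272
```

```bash
python3 -c "
from h import *
plan(*fx(64,-26),86,-3.5)
im=shot('side');b=im[130:250,200:380];cv2.imwrite('pics/g4.png',cv2.resize(b[:,:,::-1],None,fx=4.4,fy=4.4,interpolation=cv2.INTER_CUBIC))"
```

```text
delta [-0.0426  0.1476  0.0753] rot [ 0.0073 -0.0006  0.0001] | tcp [519.2  -7.1 160.2] t 7.47 w 0.272 F [ 2.5  0.1 -1.5]
```

View pics/g4.png

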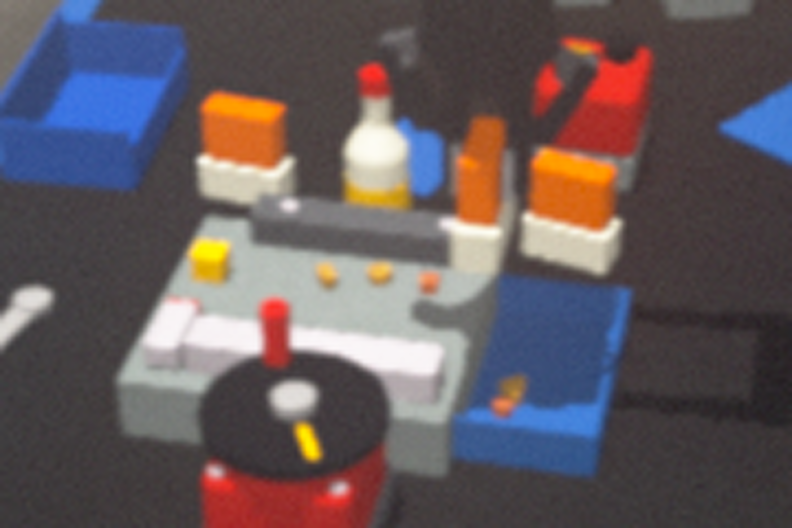

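The L and the copper round are in the tray, near (512,385) and (503,407). Three chips remain on the bed, at (327,273), (379,272) and (428,282). Second pass.

Call:
apply_moves --pt "-0.01 0.03 0 0 0 0 1" --pt "-0.02 0.065 0 0.003 0 0 1" --pt "-0.03 0.1 0 0.003 0 0 1" --pt "-0.038 0.13 0 0.005 0 0 1" --pt "-0.042 0.145 0 0.005 0 0 1" --pt "-0.0425 0.147 0.02 0.005 0 0 1" --pt "-0.0425 0.147 0.045 0.005 0 0 1" --pt "-0.0425 0.147 0.05 0.005 0 0 1"

```text
time: 8.18
tool_pos: [0.6571, -0.0581, 0.0993]
tcp_rot: [-2.281, -2.145, 0.014]
wrist_force: [-1.6, -0.0, -4.1]
width: 0.274
```

```bash
python3 -c "
from h import *
plan(*fx(64,-26),86,-3.5)"
```

```text
delta [-0.      0.0076  0.0132] rot [-0.0139 -0.0012 -0.0003] | tcp [657.1 -58.1  99.3] t 8.18 w 0.274 F [-1.6 -0.  -4.1]
```

Call:
apply_moves --pt "0 0.006 0.003 -0.004 0 0 1" --pt "0 0.006 0.006 -0.006 0 0 1" --pt "0 0.006 0.006 -0.006 0 0 1"

```text
time: 8.43
tool_pos: [0.6667, -0.0586, 0.0998]
tcp_rot: [2.288, 2.152, 0.002]
wrist_force: [-0.1, -0.0, -1.8]
width: 0.275
```

```bash
python3 -c "
from h import *
plan(*fx(64,-26),86,-3.5)"
```

```text
delta [-0.0001 -0.0022  0.0138] rot [ 0.0015 -0.0006  0.0002] | tcp [666.7 -58.6  99.8] t 8.43 w 0.275 F [-0.1 -0.  -1.8]
```

Call:
apply_moves --pt "0 0 0.008 0 0 0 1" --pt "0 0 0.0135 0 0 0 1" --pt "0 0 0.0135 0 0 0 1" --pt "0 0 0.0135 0 0 0 1"

```text
time: 8.77
tool_pos: [0.6659, -0.0585, 0.086]
tcp_rot: [-2.288, -2.153, -0.001]
wrist_force: [0.0, -0.0, -2.2]
width: 0.276
```

```bash
python3 -c "
from h import *
plan(*fx(-84,-26),86,-3.5)"
```

```text
delta [-1.000e-04 -1.494e-01 -0.000e+00] rot [ 0.0002 -0.0006  0.0001] | tcp [665.9 -58.5  86. ] t 8.77 w 0.276 F [ 0.  -0.  -2.2]
```

Call:
apply_moves --pt "0 -0.006 0 0 0 0 1" --pt "0 -0.016 0 0 0 0 1" --pt "0 -0.026 0 0 0 0 1" --pt "0 -0.036 0 0 0 0 1" --pt "0 -0.046 0 0 0 0 1" --pt "0 -0.056 0 0 0 0 1" --pt "0 -0.066 0 0 0 0 1" --pt "0 -0.076 0 0 0 0 1"

```text
time: 9.43
tool_pos: [0.5893, -0.0539, 0.0863]
tcp_rot: [2.288, 2.152, 0.002]
wrist_force: [0.6, 0.4, -1.9]
width: 0.272
```

Call:
apply_moves --pt "0 -0.01 0 0 0 0 1" --pt "0 -0.02 0 0 0 0 1" --pt "0 -0.03 0 0 0 0 1" --pt "0 -0.04 0 0 0 0 1" --pt "0 -0.05 0 0 0 0 1" --pt "0 -0.06 0 0 0 0 1" --pt "0 -0.07 0 0 0 0 1" --pt "0 -0.078 0 0 0 0 1"

```text
time: 10.1
tool_pos: [0.5112, -0.0491, 0.0859]
tcp_rot: [-2.288, -2.152, -0.001]
wrist_force: [0.9, -0.0, -2.3]
width: 0.272
```

Call:
apply_moves --pt "0 0 0 0 0 0 1" --pt "0 0 -0.03 0 0 0 1" --pt "0 0 -0.06 0 0 0 1" --pt "0 0 -0.1 0 0 0 1" --pt "0 0 -0.13 0 0 0 1" --pt "0 0 -0.135 0 0 0 1"

```text
time: 10.6
tool_pos: [0.517, -0.0499, 0.2285]
tcp_rot: [2.281, 2.146, 0.014]
wrist_force: [1.6, 0.2, -1.3]
width: 0.276
```

```bash
python3 -c "
from h import *
plan(604,-298,220,-20.4)
im=shot('side');b=im[130:250,200:380];cv2.imwrite('pics/g5.png',cv2.resize(b[:,:,::-1],None,fx=4.4,fy=4.4,interpolation=cv2.INTER_CUBIC))"
```

```text
delta [-0.2423  0.1019  0.01  ] rot [ 0.0135 -0.0015  0.2951] | tcp [517.  -49.9 228.5] t 10.6 w 0.276 F [ 1.6  0.2 -1.3]
```

View pics/g5.png

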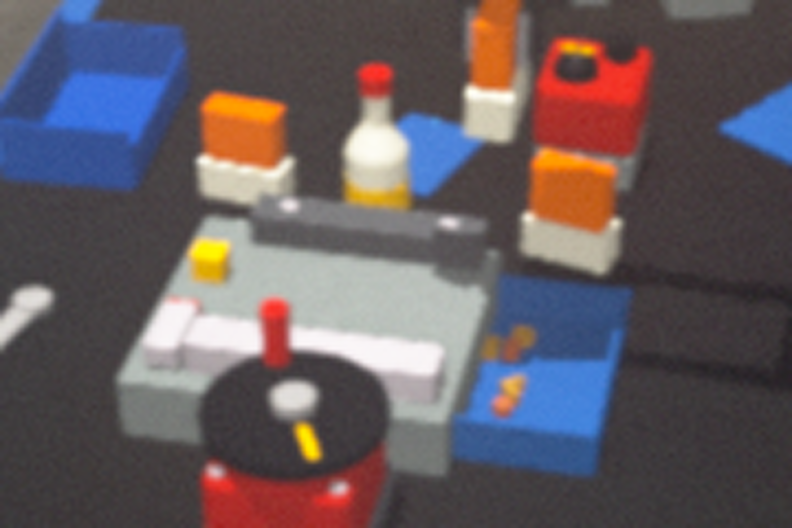

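All five chips are in the tray: (490,348), (523,337), (512,352), (512,383), (503,405). The bed is clear and the bottle is still in place. Taking the scraper back to the pad.

Call:
apply_moves --pt "-0.025 0.01 0 0.003 0 0.04 1" --pt "-0.058 0.025 0 0.005 0 0.1 1" --pt "-0.092 0.039 0 0.005 0 0.17 1" --pt "-0.126 0.053 0 0.005 0 0.24 1" --pt "-0.16 0.067 0 0.005 0 0.29 1" --pt "-0.192 0.081 0 0.005 0 0.295 1" --pt "-0.222 0.093 0 0.005 0 0.295 1" --pt "-0.242 0.102 0 0.005 0 0.295 1"

```text
time: 11.32
tool_pos: [0.599, -0.2998, 0.2176]
tcp_rot: [-2.576, -1.788, 0.007]
wrist_force: [0.2, 0.7, -1.8]
width: 0.274
```

Call:
apply_moves --pt "0 0 0.005 0 0 0 1" --pt "0 0 0.01 0 0 0 1" --pt "0 0 0.01 0 0 0 1"

```text
time: 11.57
tool_pos: [0.5976, -0.2958, 0.2069]
tcp_rot: [-2.572, -1.787, 0.008]
wrist_force: [-0.5, -0.5, -2.6]
width: 0.276
```

```bash
python3 -c "
from h import *
plan(604,-298,70,-20.4)"
```

```text
delta [-1.000e-04  8.200e-03  1.368e-01] rot [-0.0106 -0.0015 -0.0003] | tcp [ 597.6 -295.8  206.9] t 11.57 w 0.276 F [-0.5 -0.5 -2.6]
```

Call:
apply_moves --pt "0 0.006 0.02 -0.008 0 0 1" --pt "0 0.006 0.05 -0.008 0 0 1" --pt "0 0.006 0.085 -0.008 0 0 1" --pt "0 0.006 0.115 -0.008 0 0 1" --pt "0 0.006 0.13 -0.008 0 0 1" --pt "0 0.006 0.136 -0.008 0 0 1" --pt "0 0.006 0.136 -0.008 0 0 1" --pt "0 0.006 0.136 -0.008 0 0 1"

```text
time: 12.23
tool_pos: [0.6049, -0.2982, 0.0755]
tcp_rot: [2.576, 1.792, 0.004]
wrist_force: [0.3, 0.2, -1.6]
width: 0.275
```

```bash
python3 -c "
from h import *
plan(604,-298,43,-20.4)"
```

```text
delta [-0.0001 -0.001   0.0325] rot [ 0.0041 -0.0002  0.0009] | tcp [ 604.9 -298.2   75.5] t 12.23 w 0.275 F [ 0.3  0.2 -1.6]
```

Call:
apply_moves --pt "0 0 0.01 0.002 0 0 1" --pt "0 0 0.02 0.003 0 0 1" --pt "0 0 0.026 0.003 0 0 1" --pt "0 0 0.029 0.003 0 0 1" --pt "0 0 0.031 0.003 0 0 1" --pt "0 0 0.032 0.003 0 0 1" --pt "0 0 0.0325 0.003 0 0 1"

```text
time: 12.82
tool_pos: [0.6048, -0.299, 0.0425]
tcp_rot: [2.579, 1.793, 0.001]
wrist_force: [-0.7, 0.4, -2.5]
width: 0.275
```

```bash
python3 -c "
from h import *
plan(604,-298,42.4,-20.4)"
```

```text
delta [ 0.0007 -0.0011  0.0001] rot [ 0.0008 -0.0001 -0.    ] | tcp [ 604.8 -299.    42.5] t 12.82 w 0.275 F [-0.7  0.4 -2.5]
```

Call:
apply_moves --pt "0 0 0.0008 0 0 0 1" --pt "0 0 0.0015 0 0 0 1" --pt "0 0 0.0015 0 0 0 1" --pt "0 0 0.0015 0 0 0 0.6" --pt "0 0 0.0015 0 0 0 0.3" --pt "0 0 0.0015 0 0 0 0.0" --pt "0 0 0.0015 0 0 0 0" --pt "0 0 0.0015 0 0 0 0"

```text
time: 13.48
tool_pos: [0.6049, -0.299, 0.041]
tcp_rot: [2.579, 1.792, 0.001]
wrist_force: [1.2, -0.3, 0.1]
width: 0.944
```

Call:
apply_moves --pt "0 0 0 0 0 0 0" --pt "0 0 -0.02 0 0 0 0" --pt "0 0 -0.05 0 0 0 0" --pt "0 0 -0.085 0 0 0 0" --pt "0 0 -0.12 0 0 0 0" --pt "0 0 -0.155 0 0 0 0" --pt "0 0 -0.18 0 0 0 0" --pt "0 0 -0.18 0 0 0 0"

```text
time: 14.15
tool_pos: [0.6083, -0.3009, 0.2298]
tcp_rot: [2.569, 1.786, 0.01]
wrist_force: [1.5, 0.8, 0.9]
width: 0.997
```

```bash
python3 - <<'E'
from h import *
a=shot('top')[95:205,240:460];b=shot('side')[125:245,200:360]
r=lambda x:cv2.resize(x[:,:,::-1],(640,int(640*x.shape[0]/x.shape[1])),interpolation=cv2.INTER_CUBIC)
B=r(b)[:,:];A=r(a);cv2.imwrite('pics/g6.png',np.vstack([B[:280],A]))
s=status.read_state();print(Ro.from_rotvec(s['tcp_rot']).as_matrix().round(3).tolist(),s['q'].round(2))
plan(*fx(0,151),220,-50)
E
```

```text
[[0.348, 0.937, 0.004], [0.937, -0.348, -0.002], [-0.0, 0.005, -1.0]] [-0.5   0.27  1.62  0.    1.25 -0.14]
delta [ 0.397  -0.1415  0.0024] rot [ 0.0049 -0.0008  0.5167] | tcp [ 605.6 -299.4  223.3] t 14.25 w 1.004 F [-0.9  0.  -1.4]
```

View pics/g6.png

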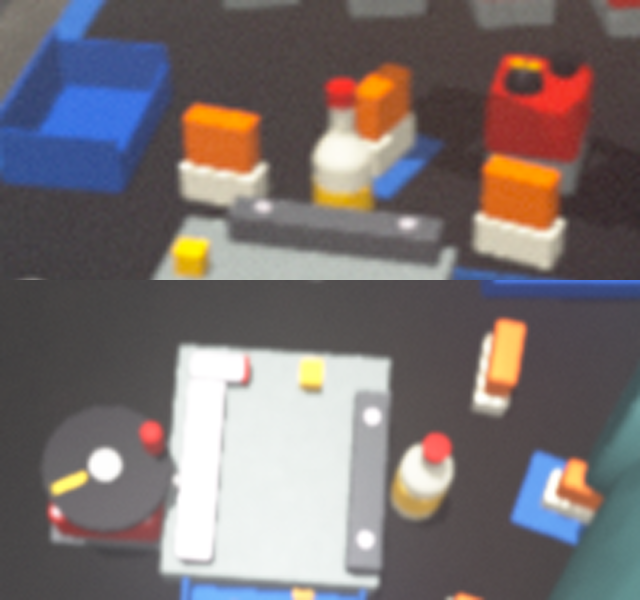

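The scraper stands upright on its small pad (views at (385,110) and (575,490)). The bottle and jaw haven't moved. Next I'll triangulate the knob and hub from both views.

```bash
python3 - <<'E'
from h import *
t=shot('top');s=shot('side')
def red(im,n,X):
    u,v=proj(n,X).astype(int); m=masks(im,(0,150,90),(6,255,255),(u-12,v-10,u+12,v+14))|masks(im,(174,150,90),(180,255,255),(u-12,v-10,u+12,v+14))
    ys,xs=np.nonzero(m); print(n,u,v,'mask',m.sum()//255,xs.min(),xs.max(),ys.min(),ys.max()); 
    for y in range(ys.min(),ys.max()+1): print(y,xs[ys==y].min(),xs[ys==y].max(),end='; ')
    print(); return xs,ys
K=(.632,.080,.12)
red(t,'top',K); red(s,'side',K)
for n,im in(('top',t),('side',s)):
    u,v=proj(n,(.6128,.1217,.092)).astype(int)
    m=masks(im,(0,0,140),(180,70,255),(u-10,v-10,u+10,v+10)); ys,xs=np.nonzero(m); print(n,'nut',u,v,m.sum()//255,xs.min(),xs.max(),ys.min(),ys.max(),ray(n,xs.mean(),ys.mean(),.092)*1000,ray(n,xs.mean(),ys.mean(),.090)*1000)
E
```

```text
top 291 147 mask 37 289 294 144 151
144 291 293; 145 289 294; 146 289 294; 147 289 294; 148 289 294; 149 289 294; 150 290 293; 151 291 292; 
side 260 200 mask 67 260 265 198 212
198 261 262; 199 260 264; 200 260 264; 201 260 264; 202 260 264; 203 260 264; 204 261 264; 205 261 264; 206 261 264; 207 261 264; 208 261 264; 209 261 264; 210 261 265; 211 260 265; 212 260 264; 
top nut 275 157 133 267 282 152 166 [612.39856559 122.06158123  92.        ] [612.98515213 122.30405525  90.        ]
side nut 265 219 86 255 274 209 224 [613.99385599 113.45951303  92.        ] [614.59431575 110.98428593  90.        ]
```

```bash
python3 - <<'E'
from h import *
k=ray('top',291.6,147.0,.127); print(k*1000)
for z in (.127,.106,.087): print(z,proj('side',(k[0],k[1],z)))
h=np.array([612.4,122.])
d=k[:2]*1000-h; print(d,np.linalg.norm(d),np.degrees(np.arctan2(d[1],d[0])))
c=h+45*d/np.linalg.norm(d);print('knob at',c)
plan(*c,170,10)
E
```

```text
[630.22158426  80.19795176 127.        ]
0.127 [261.52357516 198.39181306]
0.106 [261.89979787 204.91152042]
0.087 [262.23364556 210.69689502]
[ 17.82158426 -41.80204824] 45.442492253724204 -66.90985821097364
knob at [630.04804816  80.60499552]
delta [ 0.3644 -0.1075  0.0499] rot [-0.0012 -0.0008 -0.5305] | tcp [ 603.8 -298.5  219.6] t 14.35 w 1.0 F [ 0.2  0.1 -0.6]
```

Call:
apply_moves --pt "0.04 -0.012 0 0 0 -0.06 0" --pt "0.08 -0.024 0 0 0 -0.16 0" --pt "0.12 -0.035 0 0 0 -0.26 0" --pt "0.16 -0.047 0 0 0 -0.36 0" --pt "0.2 -0.059 0 0 0 -0.46 0" --pt "0.24 -0.071 0 0 0 -0.53 0" --pt "0.28 -0.083 0 0 0 -0.53 0" --pt "0.32 -0.094 0 0 0 -0.53 0"

```text
time: 15.02
tool_pos: [0.6262, 0.0355, 0.2183]
tcp_rot: [-2.018, -2.404, 0.004]
wrist_force: [0.7, -0.7, 0.6]
width: 1.004
```

```bash
python3 -c "
from h import *
plan(630,80.5,150,10)"
```

```text
delta [0.0436 0.0118 0.0682] rot [-0.0037 -0.0004 -0.0005] | tcp [626.2  35.5 218.3] t 15.02 w 1.004 F [ 0.7 -0.7  0.6]
```

Call:
apply_moves --pt "0.02 0.006 0.01 0 0 0 0" --pt "0.04 0.011 0.03 0 0 0 0" --pt "0.0435 0.0118 0.055 0 0 0 0" --pt "0.0435 0.0118 0.066 0 0 0 0" --pt "0.0435 0.0118 0.068 0 0 0 0" --pt "0.0435 0.0118 0.068 0 0 0 0"

```text
time: 15.52
tool_pos: [0.6304, 0.0777, 0.1504]
tcp_rot: [-2.019, -2.404, 0.005]
wrist_force: [0.6, -0.4, -0.1]
width: 0.997
```

```bash
python3 -c "
from h import *
plan(630,80.5,96,10)"
```

```text
delta [0.0028 0.0003 0.0544] rot [-0.0043  0.0002 -0.0009] | tcp [630.4  77.7 150.4] t 15.52 w 0.997 F [ 0.6 -0.4 -0.1]
```

Call:
apply_moves --pt "0.002 0 0.015 -0.002 0 0 0" --pt "0.0025 0 0.03 -0.002 0 0 0" --pt "0.0025 0 0.045 -0.002 0 0 0" --pt "0.0025 0 0.052 -0.002 0 0 0" --pt "0.0025 0 0.054 -0.002 0 0 0" --pt "0.0025 0 0.054 -0.002 0 0 0"

```text
time: 16.02
tool_pos: [0.632, 0.0802, 0.0994]
tcp_rot: [2.02, 2.403, 0.003]
wrist_force: [-0.5, 0.4, 0.3]
width: 1.002
```

```bash
python3 -c "
from h import *
plan(630,80.5,96,10)"
```

```text
delta [ 0.0007 -0.0019  0.0034] rot [ 0.0029  0.0004 -0.0015] | tcp [632.   80.2  99.4] t 16.02 w 1.002 F [-0.5  0.4  0.3]
```

Call:
apply_moves --pt "0.0005 -0.0015 0.003 0.0015 0 0 0.3" --pt "0.0005 -0.0015 0.003 0.0015 0 0 0.6" --pt "0.0005 -0.0015 0.003 0.0015 0 0 0.8" --pt "0.0005 -0.0015 0.003 0.0015 0 0 1" --pt "0.0005 -0.0015 0.003 0.0015 0 0 1" --pt "0.0005 -0.0015 0.003 0.0015 0 0 1" --pt "0.0005 -0.0015 0.003 0.0015 0 0 1" --pt "0.0005 -0.0015 0.003 0.0015 0 0 1" --squeeze 50

```text
time: 16.68
tool_pos: [0.6307, 0.0812, 0.0967]
tcp_rot: [2.019, 2.405, 0.002]
wrist_force: [-0.4, 0.2, 3.3]
width: 0.19
```

```bash
cat >> h.py <<'E'
def crank(a0,a1,n=8,C=(612.3,122.0),r=45.,z=96,ya=10):
    "print rows: knob circle from angle a0 (commanded now) to a1 (deg), clockwise"
    s=status.read_state(); a=np.radians(ya); Y=np.array([np.cos(a),np.sin(a)]); X=np.array([-Y[1],Y[0]])
    X=np.array([Y[1],-Y[0]])*-1  # tool x = Y x Z(down)
    p=lambda t:np.array([np.cos(np.radians(t)),np.sin(np.radians(t))])*r
    for t in np.linspace(a0,a1,n+1)[1:]:
        d=p(t)-p(a0); print([round(float(d@X),4)/1000 if 0 else round(float(d@X)/1000,4),round(float(d@Y)/1000,4)],end=' ')
    q=s['tool_pos'][:2]*1000-np.array(C); print('\ntcp',(s['tool_pos']*1000).round(1),'r',np.hypot(*q).round(1),'ang',np.degrees(np.arctan2(q[1],q[0])).round(1),'F',s['wrist_force'].round(1),'w',round(s['width'],3),'t',round(s['time'],2))
E
python3 -c "
from h import *
plan(630,80.5,96,10)
print(Ro.from_rotvec(status.read_state()['tcp_rot']).as_matrix()[:,0].round(3))
crank(-67,-187)"
```

```text
delta [-0.0006 -0.0008  0.0007] rot [ 0.0024  0.0004 -0.0004] | tcp [630.7  81.2  96.7] t 16.68 w 0.19 F [-0.4  0.2  3.3]
[-0.173  0.985 -0.   ]
[-0.0011, -0.0117] [0.0008, -0.0233] [0.0057, -0.034] [0.0132, -0.043] [0.0227, -0.0499] [0.0337, -0.054] [0.0454, -0.0551] [0.057, -0.0532] 
tcp [630.7  81.2  96.7] r 44.7 ang -65.7 F [-0.4  0.2  3.3] w 0.19 t 16.68
```

Call:
apply_moves --pt "-0.0011 -0.0117 0 0 0 0 1" --pt "0.0008 -0.0233 0 0 0 0 1" --pt "0.0057 -0.034 0 0 0 0 1" --pt "0.0132 -0.043 0 0 0 0 1"

```text
time: 17.02
tool_pos: [0.586, 0.0863, 0.0967]
tcp_rot: [2.019, 2.403, 0.003]
wrist_force: [4.0, 0.0, 2.0]
width: 0.19
```

```bash
python3 -c "
from h import *
crank(-127,-247)"
```

```text
[0.0096, -0.0068] [0.0206, -0.0109] [0.0323, -0.0121] [0.0438, -0.0101] [0.0545, -0.0053] [0.0636, 0.0022] [0.0704, 0.0118] [0.0745, 0.0228] 
tcp [586.   86.3  96.7] r 44.3 ang -126.4 F [4. 0. 2.] w 0.19 t 17.02
```

Cranking works with about 4 N. Continuing.

Call:
apply_moves --pt "0.0096 -0.0068 0 0 0 0 1" --pt "0.0206 -0.0109 0 0 0 0 1" --pt "0.0323 -0.0121 0 0 0 0 1" --pt "0.0438 -0.0101 0 0 0 0 1" --pt "0.0545 -0.0053 0 0 0 0 1" --pt "0.0636 0.0022 0 0 0 0 1" --pt "0.0704 0.0118 0 0 0 0 1" --pt "0.0745 0.0228 0 0 0 0 1"

```text
time: 17.68
tool_pos: [0.5955, 0.1644, 0.0966]
tcp_rot: [2.016, 2.406, -0.002]
wrist_force: [1.6, -10.7, 8.9]
width: 0.193
```

```bash
python3 -c "
from h import *
crank(-247,-367);crank(-367,-487);crank(-487,-607)"
```

```text
[0.0011, 0.0117] [-0.0008, 0.0233] [-0.0057, 0.034] [-0.0132, 0.043] [-0.0227, 0.0499] [-0.0337, 0.054] [-0.0454, 0.0551] [-0.057, 0.0532] 
tcp [595.5 164.4  96.6] r 45.6 ang 111.6 F [  1.6 -10.7   8.9] w 0.193 t 17.68
[-0.0107, -0.0049] [-0.0198, -0.0123] [-0.0266, -0.0219] [-0.0307, -0.0329] [-0.0318, -0.0446] [-0.0299, -0.0562] [-0.025, -0.0669] [-0.0175, -0.0759] 
tcp [595.5 164.4  96.6] r 45.6 ang 111.6 F [  1.6 -10.7   8.9] w 0.193 t 17.68
[0.0096, -0.0068] [0.0206, -0.0109] [0.0323, -0.0121] [0.0438, -0.0101] [0.0545, -0.0053] [0.0636, 0.0022] [0.0704, 0.0118] [0.0745, 0.0228] 
tcp [595.5 164.4  96.6] r 45.6 ang 111.6 F [  1.6 -10.7   8.9] w 0.193 t 17.68
```

Call:
apply_moves --pt "0.0005 0.0117 0 0 0 0 1" --pt "-0.0018 0.0233 -0.0005 0 0 0 1" --pt "-0.0067 0.034 -0.0005 0 0 0 1" --pt "-0.0142 0.043 -0.0005 0 0 0 1" --pt "-0.0237 0.0499 -0.0005 0 0 0 1" --pt "-0.0347 0.054 -0.0005 0 0 0 1" --pt "-0.0464 0.0551 -0.0005 0 0 0 1" --pt "-0.058 0.0532 -0.0005 0 0 0 1"

```text
time: 18.35
tool_pos: [0.6577, 0.1186, 0.0967]
tcp_rot: [-2.018, -2.406, -0.003]
wrist_force: [-1.5, 2.9, 7.3]
width: 0.192
```

```bash
python3 -c "
from h import *
crank(-7,-127)"
```

```text
[-0.0107, -0.0049] [-0.0198, -0.0123] [-0.0266, -0.0219] [-0.0307, -0.0329] [-0.0318, -0.0446] [-0.0299, -0.0562] [-0.025, -0.0669] [-0.0175, -0.0759] 
tcp [657.7 118.6  96.7] r 45.6 ang -4.2 F [-1.5  2.9  7.3] w 0.192 t 18.35
```

Call:
apply_moves --pt "-0.0107 -0.0049 0 0 0 0 1" --pt "-0.0198 -0.0123 0 0 0 0 1" --pt "-0.0266 -0.0219 0 0 0 0 1" --pt "-0.0307 -0.0329 0 0 0 0 1" --pt "-0.0318 -0.0446 0 0 0 0 1" --pt "-0.0299 -0.0562 0 0 0 0 1" --pt "-0.025 -0.0669 0 0 0 0 1" --pt "-0.0175 -0.0759 0 0 0 0 1"

```text
time: 19.02
tool_pos: [0.5857, 0.0864, 0.0967]
tcp_rot: [2.019, 2.404, 0.004]
wrist_force: [7.1, 4.5, 2.6]
width: 0.193
```

Call:
apply_moves --pt "0.0096 -0.0068 0 0 0 0 1" --pt "0.0206 -0.0109 0 0 0 0 1" --pt "0.0323 -0.0121 0 0 0 0 1" --pt "0.0438 -0.0101 0 0 0 0 1" --pt "0.0545 -0.0053 0 0 0 0 1" --pt "0.0636 0.0022 0 0 0 0 1" --pt "0.0704 0.0118 0 0 0 0 1" --pt "0.0745 0.0228 0 0 0 0 1"

```text
time: 19.68
tool_pos: [0.594, 0.1635, 0.0966]
tcp_rot: [-2.018, -2.407, 0.005]
wrist_force: [-0.4, -4.7, 9.1]
width: 0.19
```

```bash
python3 - <<'E'
from h import *
crank(-247,-307,4)
t=shot('top')
# jaw front/tip: red tip and yellow stop
for nm,lo,hi in(('tip',(0,110,90),(6,255,255)),('tip2',(170,90,90),(180,255,255)),('stop',(22,110,120),(34,255,255))):
    m=masks(t,lo,hi,(300,110,365,140));ys,xs=np.nonzero(m)
    if len(xs): w=ray('top',xs.mean(),ys.mean(),.06)[:2]*1000; c,s=np.cos(FA),np.sin(FA); d=w-FX; print(nm,len(xs),xs.min(),xs.max(),ys.min(),ys.max(),'fix',c*d[0]+s*d[1],-s*d[0]+c*d[1])
E
```

```text
[0.0011, 0.0117] [-0.0008, 0.0233] [-0.0057, 0.034] [-0.0132, 0.043] 
tcp [594.  163.5  96.6] r 45.4 ang 113.8 F [-0.4 -4.7  9.1] w 0.19 t 19.68
stop 41 344 349 124 130 fix 105.47166447009923 -19.351244280769755
```

Call:
apply_moves --pt "0.0011 0.0117 0 0 0 0 1" --pt "-0.0008 0.0233 0 0 0 0 1" --pt "-0.0057 0.034 0 0 0 0 1" --pt "-0.0132 0.043 0 0 0 0 1"

```text
time: 20.07
tool_pos: [0.6388, 0.1593, 0.0966]
tcp_rot: [-2.017, -2.405, 0.001]
wrist_force: [-2.5, 1.1, 9.9]
width: 0.193
```

```bash
python3 - <<'E'
from h import *
crank(53,-7,6); crank(-7,-67,6)
t=shot('top');cv2.imwrite('pics/g7.png',cv2.resize(t[95:215,245:385,::-1],None,fx=5,fy=5,interpolation=cv2.INTER_CUBIC))
E
```

```text
[-0.0062, 0.0048] [-0.0131, 0.0085] [-0.0206, 0.0109] [-0.0283, 0.012] [-0.0362, 0.0118] [-0.0438, 0.0101] 
tcp [638.8 159.3  96.6] r 45.8 ang 54.6 F [-2.5  1.1  9.9] w 0.193 t 20.07
[-0.0073, -0.0029] [-0.0139, -0.0071] [-0.0198, -0.0123] [-0.0246, -0.0185] [-0.0283, -0.0255] [-0.0307, -0.0329] 
tcp [638.8 159.3  96.6] r 45.8 ang 54.6 F [-2.5  1.1  9.9] w 0.193 t 20.07
```

View pics/g7.png

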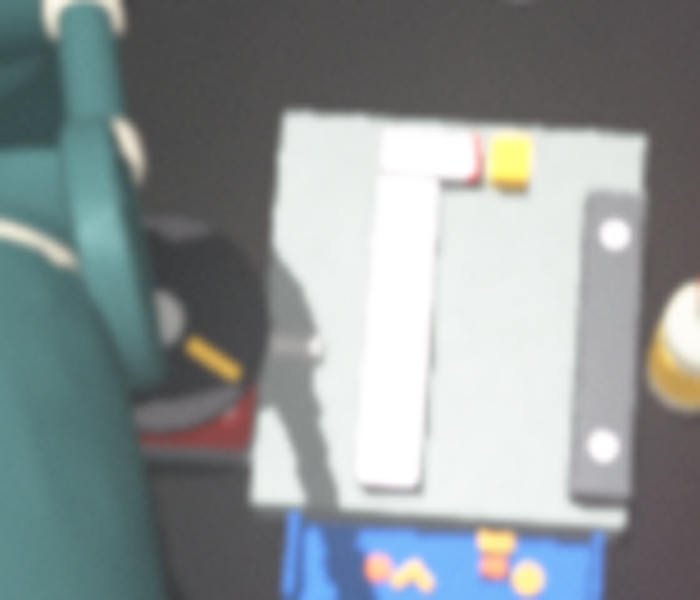

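Two or three mm remain between the red tip (483,160) and the stop (490,160), about 45°. Going slowly and watching the force.

Call:
apply_moves --pt "-0.0062 0.0048 0 0 0 0 1" --pt "-0.0131 0.0085 0 0 0 0 1" --pt "-0.0206 0.0109 0 0 0 0 1" --pt "-0.0283 0.012 0 0 0 0 1"

```text
time: 20.45
tool_pos: [0.6565, 0.1334, 0.0967]
tcp_rot: [-2.019, -2.406, -0.002]
wrist_force: [0.7, 2.6, 7.2]
width: 0.196
```

```bash
python3 - <<'E'
from h import *
crank(13,-27,8)
E
```

```text
[-0.0039, 0.0] [-0.0078, -0.0003] [-0.0117, -0.0009] [-0.0155, -0.0019] [-0.0192, -0.0032] [-0.0228, -0.0048] [-0.0262, -0.0068] [-0.0294, -0.009] 
tcp [656.5 133.4  96.7] r 45.6 ang 14.4 F [0.7 2.6 7.2] w 0.196 t 20.45
```

Call:
apply_moves --pt "-0.0039 0 0 0 0 0 1" --pt "-0.0078 -0.0003 0 0 0 0 1" --pt "-0.0117 -0.0009 0 0 0 0 1"

```text
time: 20.7
tool_pos: [0.6577, 0.1213, 0.0967]
tcp_rot: [2.02, 2.406, 0.002]
wrist_force: [1.7, 1.9, 5.2]
width: 0.185
```

```bash
python3 - <<'E'
from h import *
crank(-2,-42,8)
E
```

```text
[-0.0038, -0.001] [-0.0075, -0.0023] [-0.0111, -0.0039] [-0.0145, -0.0059] [-0.0177, -0.0081] [-0.0208, -0.0106] [-0.0236, -0.0133] [-0.0261, -0.0163] 
tcp [657.7 121.3  96.7] r 45.5 ang -0.9 F [1.7 1.9 5.2] w 0.185 t 20.7
```

Call:
apply_moves --pt "-0.0038 -0.001 0 0 0 0 1" --pt "-0.0075 -0.0023 0 0 0 0 1" --pt "-0.0111 -0.0039 0 0 0 0 1"

```text
time: 20.95
tool_pos: [0.6558, 0.1094, 0.0967]
tcp_rot: [2.019, 2.406, 0.002]
wrist_force: [1.4, 1.2, 4.8]
width: 0.195
```

```bash
python3 - <<'E'
from h import *
crank(-17,-57,8)
E
```

```text
[-0.0034, -0.0019] [-0.0067, -0.0042] [-0.0097, -0.0067] [-0.0125, -0.0094] [-0.015, -0.0124] [-0.0173, -0.0156] [-0.0193, -0.019] [-0.021, -0.0225] 
tcp [655.8 109.4  96.7] r 45.3 ang -16.2 F [1.4 1.2 4.8] w 0.195 t 20.95
```

Call:
apply_moves --pt "-0.0034 -0.0019 0 0 0 0 1" --pt "-0.0067 -0.0042 0 0 0 0 1" --pt "-0.0097 -0.0067 0 0 0 0 1"

```text
time: 21.2
tool_pos: [0.6508, 0.0985, 0.0967]
tcp_rot: [2.019, 2.406, 0.001]
wrist_force: [1.7, 1.6, 6.4]
width: 0.193
```

```bash
python3 - <<'E'
from h import *
crank(-32,-72,8)
E
```

```text
[-0.0028, -0.0028] [-0.0053, -0.0057] [-0.0076, -0.0089] [-0.0096, -0.0123] [-0.0113, -0.0159] [-0.0127, -0.0195] [-0.0137, -0.0233] [-0.0145, -0.0272] 
tcp [650.8  98.5  96.7] r 45.1 ang -31.4 F [1.7 1.6 6.4] w 0.193 t 21.2
```

Call:
apply_moves --pt "-0.0028 -0.0028 0 0 0 0 1" --pt "-0.0053 -0.0057 0 0 0 0 1" --pt "-0.0076 -0.0089 0 0 0 0 1"

```text
time: 21.45
tool_pos: [0.6497, 0.0968, 0.097]
tcp_rot: [2.021, 2.401, 0.032]
wrist_force: [26.4, 29.8, -15.2]
width: 0.19
```

```bash
python3 - <<'E'
from h import *
crank(-47,-87,8)
t=shot('top');g=t[118:136,320:356].astype(int)
for v in (6,8,10,12): print(v+118,[tuple(p) for p in g[v][14:28].tolist()])
E
```

```text
[-0.002, -0.0034] [-0.0037, -0.0069] [-0.0051, -0.0106] [-0.0061, -0.0144] [-0.0068, -0.0182] [-0.0072, -0.0222] [-0.0072, -0.0261] [-0.0069, -0.03] 
tcp [649.7  96.8  97. ] r 45.1 ang -34.0 F [ 26.4  29.8 -15.2] w 0.19 t 21.45
124 [(255, 255, 255), (255, 255, 255), (255, 255, 255), (255, 255, 255), (255, 255, 255), (255, 255, 255), (255, 254, 254), (255, 241, 241), (255, 208, 175), (255, 235, 129), (255, 253, 127), (255, 254, 132), (255, 255, 133), (255, 255, 133)]
126 [(255, 255, 255), (255, 255, 255), (255, 255, 255), (255, 255, 255), (255, 255, 255), (255, 255, 255), (255, 254, 255), (255, 245, 243), (255, 220, 177), (255, 243, 128), (255, 254, 126), (255, 255, 131), (255, 255, 131), (255, 255, 130)]
128 [(255, 255, 255), (255, 255, 255), (255, 255, 255), (255, 255, 255), (255, 255, 255), (255, 255, 255), (255, 254, 255), (255, 248, 247), (255, 236, 190), (255, 251, 136), (255, 254, 127), (255, 254, 127), (255, 255, 128), (255, 254, 128)]
130 [(239, 234, 237), (232, 227, 230), (230, 226, 228), (234, 229, 232), (238, 232, 235), (241, 233, 235), (244, 221, 222), (248, 186, 179), (250, 176, 130), (250, 210, 105), (248, 221, 98), (249, 224, 98), (251, 229, 100), (251, 231, 101)]
```

The wheel hit its hard stop at -34° with about 40 N, and no gap is left between tip and stop. I'll relieve the load, release and retreat.

Call:
apply_moves --pt "0.004 0.005 0 0 0 0 1" --pt "0.0068 0.008 0 0 0 0 1" --pt "0.0068 0.008 0 0 0 0 0.6" --pt "0.0068 0.008 0 0 0 0 0.2" --pt "0.0068 0.008 0 0 0 0 0" --pt "0.0068 0.008 0 0 0 0 0" --pt "0.0068 0.008 0 0 0 0 0" --pt "0.0068 0.008 0 0 0 0 0"

```text
time: 22.17
tool_pos: [0.6496, 0.0964, 0.096]
tcp_rot: [2.02, 2.406, -0.0]
wrist_force: [-0.5, 0.1, -0.3]
width: 0.994
```

Call:
apply_moves --pt "0 0 -0.015 0 0 0 0" --pt "0 0 -0.04 0 0 0 0" --pt "0 0 -0.075 0 0 0 0" --pt "0 0 -0.11 0 0 0 0" --pt "0.03 -0.03 -0.13 0 0 0 0" --pt "0.06 -0.06 -0.13 0 0 0 0" --pt "0.09 -0.09 -0.13 0 0 0 0" --pt "0.12 -0.12 -0.13 0 0 0 0"

```text
time: 22.83
tool_pos: [0.516, 0.1905, 0.2273]
tcp_rot: [2.021, 2.403, 0.004]
wrist_force: [-0.6, 0.2, 0.6]
width: 1.003
```

Call:
apply_moves --pt "0.03 -0.02 0 0 0 0 0" --pt "0.06 -0.04 0 0 0 0 0" --pt "0.09 -0.05 0 0 0 0 0" --pt "0.1 -0.05 0 0 0 0 0" --pt "0.1 -0.05 0 0 0 0 0" --pt "0.1 -0.05 0 0 0 0 0"

```text
time: 23.33
tool_pos: [0.4507, 0.2798, 0.2263]
tcp_rot: [2.017, 2.406, 0.001]
wrist_force: [0.1, -0.8, -0.6]
width: 1.0
```

```bash
python3 - <<'E'
from h import *
t=shot('top');s=shot('side');r=lambda x:cv2.resize(x[:,:,::-1],(720,int(720*x.shape[0]/x.shape[1])),interpolation=cv2.INTER_CUBIC)
A=r(t[105:210,250:470]);B=r(s[140:235,215:390]);cv2.imwrite('pics/g8.png',np.vstack([A[:300],B[:300]]))
u=status.read_state();print(u['time'],u['tool_pos'],u['wrist_force'].round(1))
E
```

```text
23.4333 [0.45116364 0.27895941 0.22617357] [-0.6  0.1 -0.2]
```

View pics/g8.png

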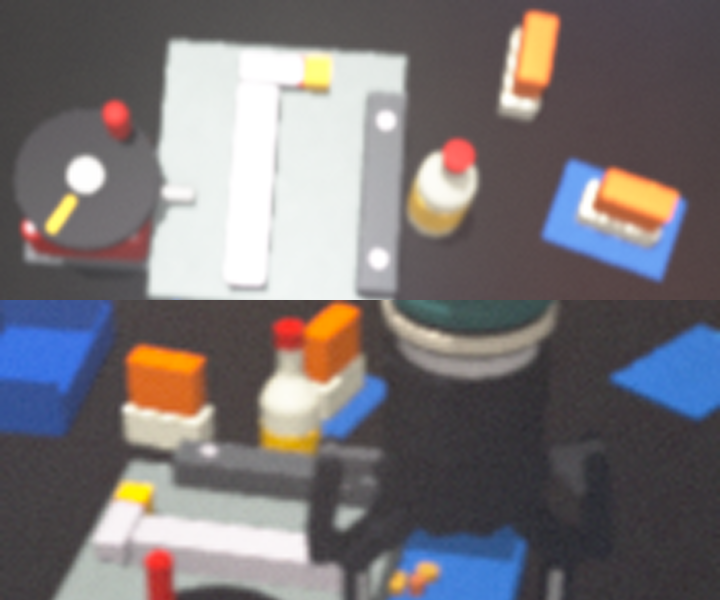

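The tip is touching the stop at (300,72). The scraper stands centred on its pad at (620,210), the bottle is undisturbed, and the gripper is free at z=0.226. Handing in.

```bash
python3 -c "
from workcell import job
print(job.finish_job())"
```

```text
the job is handed in; nothing more can be done
None
```

The job is done and handed in at about 23.4 s of the 72 s allowed; no verdict was reported.

- **Chips:** I gripped the rightmost scraper and wiped the bed in two passes. The picture after the second pass showed all five chips in the tray and the bed clear. The last picture was partly hidden, so I did not recount all five there.
- **Scraper:** it stands upright on the smaller pad, and the fingers were well clear of it at the end.
- **Handwheel:** I wound it clockwise by the red knob, about 690°, until it hit a hard stop at about 40 N. I eased the load before letting go. The last picture shows no gap between the red tip and the yellow stop.
- **Bystanders:** the oil bottle had not moved in the last picture. I kept clear of the actuator, valve and bowl but did not measure their positions afterwards.
- **Disagreements:** measured tool poses sat 3–7 mm off the commanded ones while moving, and I corrected them before each contact. The closed gripper read 16 mm on the 18 mm knob. The side view of the hub nut disagreed with the top view by 8 mm or more, because its colour mask was poor. I used the top view, and its knob radius of 45.4 mm matched the given 45.

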